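Make up the telescopic bin scraper

TASK

Make the long bin scraper ready: take the steel half-moon blade from the slotted wooden block, stand it straight edge down and fully home in the slot of the grey scraper head and let go of it, then slide the leg in until its red ring just meets the mouth of the black collar. Then, with one finger already bearing on the plain side of the leg to keep it on that mark, squeeze the yellow cam lever fully shut against the leg, and finish still holding leg and lever together in the grip, leaving the blade in its slot and the other things where they stand.

Things in the scene. Friction and masses are not known exactly. Their poses are not given: they have to be found in the camera images.
- blade_center (a point): Centre of the loose scraper blade: steel half-moon plate 86 long, 36 high, 8 mm thick, 30 g, both faces alike. It stands straight edge down in one slot of a beech block (80 x 74, 30 mm high, slots 12 mm deep and 50 mm apart, the other empty), so its top 24 mm are clear. Point 18 mm above its bottom edge. Own x up, y along the length, z through the thickness.
- slot (a point): Mid-point of the floor of the head's slot, 46 mm above the worktop: 10 wide, 12 deep, open on top and at both ends; jaws 70 long, 27 mm over their backs, lips rounded. The seated blade has its centre 18 mm above here, length along the slot (overhangs 8 mm each end; up to 10 off centre is fine). Own x along the slot, across the pole; y along the pole, from head to collar; z up. Moves with the leg.
- ring (a point): Collar-side edge of the red ring (4 mm wide) on the leg, at the leg's axis. The leg is a bright 19 mm round tube, level, axis 50 mm above the worktop, nothing under it, clear from the ring to the head's socket 125 mm on (slot centre 165 mm on, to -y). Axes as slot; it slides along y only, with 3 N of friction, and stays where left.
- leg_grip (a point): Point on the leg's axis 100 mm from the ring toward the head: a clear place to pinch the leg across the pole and slide it. 50 mm above the worktop. Axes as slot.
- collar_mouth (a point): Centre of the end face of the black collar (34 mm round) that the leg comes out of, 50 mm above the worktop; fixed, with the blue tube and its cradle. Axes as slot: y points into the collar, the leg comes out to -y; lever on the -x side, the leg's plain side is +x. On the mark, ring and mouth coincide.
- lever_grip (a point): Point in the yellow lever's bar, 40 mm from its pin. Bar 8.5 thick, 16 mm high, mid-height 50 mm above the worktop, reaching 76 mm from the pin. The upright pin is fixed 20.5 mm to -x and 14 mm to +y of collar_mouth. Shut, the bar lies along the leg: outer face 21 mm to -x of the leg's axis, tip 62 mm out from the mouth; leg and shut lever are 31 mm wide together.
- lever (a joint): Lever angle, rad: 0 fully shut along the leg, growing as its tip swings out to -x; starts at 0.48 to 0.62, stays where left. Over the last 0.35 rad its cam bites: pushing it shut takes 5 to 10 N at 40 mm from the pin, and it drags a leg that is not held about 4 mm further into the collar.
- leg: The sliding leg with the grey head (turning neither way, it slides along the pole only). Origin on the worktop under the red ring's collar-side edge; axes as slot.
- black_tub: Bystander: black plastic tub, 84 mm wide, 80 mm tall; origin at the middle of its underside. To be left alone.
- grey_tub: Bystander: grey plastic tub with a pale label, 76 mm wide, 75 mm tall; origin at the middle of its underside. To be left alone.
- glass_jar: Bystander: glass jar with a white lid, 72 mm wide, 102 mm tall; origin at the middle of its underside. To be left alone.
- tape_roll: Bystander: roll of tan masking tape lying flat, 96 mm across, 25 mm tall; origin at the middle of its underside. To be left alone.
- green_tile: Bystander: green glazed test tile, 75 x 40 x 7 mm; origin at the middle of its underside. To be left alone.
- white_tile: Bystander: speckled white test tile, 75 x 40 x 7 mm; origin at the middle of its underside. To be left alone.
Not all that is in view belongs to the job. What is shaped like the part that bears blade_center but pink or purple is not meant.

How it is judged:
By the outcome, as a careful person would: the job done as asked, in the order asked, and still so for the second after the job is handed in, while the arm keeps its last pose, push and grip.
It also fails if it takes over 67 s, if anything falls off the work surface, if the arm or the gripper's body presses on something with over 40 N, if the wrist force passes 120 N, or if a joint passes its speed limit or range.

ROBOT

A 6-joint arm with a two-finger parallel gripper is mounted at the origin on a cart in front of the work surface, level with it; the furniture and walls round the work are solid. World frame = base frame: x ahead of the robot, y to its left, z up, the work surface at z = 0. Lengths are in m, angles in rad, forces in N, time in s.
With the tool pointing down it reaches from about 0.225 to 0.725 m from the base axis. Payload 3.1 kg.
Tool frame: the origin (TCP) lies at the very end of the fingers, on their centre line; the grasp point (between the pads) lies 19 mm behind it; z points along the fingers, y is the line along which they close (so a half turn about z gives the same grasp; the last joint's range is limited). The gripper opens to 85 mm and grips with 20 to 120 N. Pads are 22 mm wide; open, the fingers measure 114 mm over their backs; the gripper's body (76 mm by 85 mm) begins 54 mm behind the grasp point. The pads swing forward as they close: fully open they stand 13 mm farther back than shut.
Start: joints at [-1.267, 0.048, 0.099, 1.622, 0, 1.443], TCP at [0.22, -0.477, 0.231] pointing down, gripper open.
Joint ranges: [-2.91, 2.91], [-0.99, 1.94], [-1.21, 1.42], [-2.12, 2.29], [-1.49, 1.47], [-3.14, 3.14]. Speed limits (rad/s): [2.79, 2.79, 3.14, 3.14, 3.14, 3.14].

INTERFACE

Orientations are given as a unit quaternion [x, y, z, w].
In Python, from rig import manip gives the robot as it stands.
- The arm moves only by the tool drive_tool, never from a script. Its argument "motion" is one flat list of numbers, 7 for each row, row after row: the shift along the tool's x, y, z scaled (see below), then the turn, a rotation vector about the tool's x, y, z scaled (see below), then the gripper's target within -1 to 1 (fully open at 1, half-way at 0, shut at -1). A call has 1 to 10 rows; each row shifts and turns the commanded pose from where the row before left it, along the tool's axes as they then stand; what a row does not reach is not made up. The controller multiplies each number of a shift by 40 mm and each number of a turn by 90 degrees. A row lasts 1/8 s, in which the tool goes at most 62.5 mm and 10.7 degrees, less where a joint would pass 70% of its speed; a pose out of reach is approached as far as the arm can. A call with a number of a shift or a turn outside -1 to 1 is refused whole. A call with a gripper value outside its range is refused whole. The fingers move at their own pace and stop on an object; "squeeze" is the grip in N (left out, the last holds). Time passes only in rows, so rows that do not move let the fingers close. It gives the time, the measured TCP pose, the force, the opening and the grip force at its end, in the units of the state.
- manip.get_obs(): the state, without advancing time (a new reading comes with each control period).
- manip.read_camera(name): name is "scene" or "top" or "wrist"; returns the picture (400x640x3 uint8, blue, green, red); there is no depth.
- manip.get_calibration(name): a dict with "K" (3x3 intrinsics, pixels), "position" and "rotation" of the camera in the world. Camera axes: x right, y down, z forward; pixel columns grow to the right and rows downward; lengths in m; the calibration is good to about 2 mm. A picture is of the moment at which its call begins: read the wrist's pose just before it. get_calibration takes no time and is no camera call; for the wrist camera it gives the pose at the moment of the call.
- manip.finish_job(): hands the job in; it is judged then, once.
The state is a dict: "time": time; "joint_pos": joint angles; "joint_vel": joint speeds; "joint_efforts": joint torques, N m; "eef_pos": TCP position; "eef_rot": TCP orientation; "ft_force": force on the tool from outside, world axes, zero at the start; "ft_torque": the same for the moment, N m; "finger_gap": opening from 0.0 (shut) to 1.0 (fully open); "finger_force": force on a finger pad.
Only numpy, scipy, OpenCV 4.12 (cv2) and the standard library are available. Lean on these libraries where they do the work, as an engineer would, in place of code of your own. Each camera call takes 0.05 s, during which the arm holds its last target. There are 200 camera calls.

## Working session

There is one attempt and no reset: what is moved stays moved. The work goes in short steps, Python scripts to look and compute and a tool call to move; the robot and the scene stay as the last step left them, time stands still between calls to the robot, and variables do not carry over. Pictures are saved under pics/ and viewed, at most 14 in all, crops included, and the job is handed in when it is done.

Besides the shell and the picture viewer there is one more tool, called after "Request:" by a JSON object that holds its "api" and its "payload", one argument or row to a line. drive_tool: Moves the arm, as the interface text tells. Shifts and turns lie within -1 to 1; 1 stands for 40 mm of shift or 90 degrees of turn. Its arguments: {"type":"object","properties":{"motion":{"type":"array","items":{"type":"number"}},"squeeze":{"type":"number"}},"required":["motion"]}

```bash
mkdir -p pics; cat > h.py <<'E'
import numpy as np, cv2
from rig import manip
from scipy.spatial.transform import Rotation as R
def snap(n,f):
    im=manip.read_camera(n); cv2.imwrite('pics/'+f,im); return im
def px(c,p):
    K=np.array(c['K']);r=np.array(c['rotation']);
    if r.shape!=(3,3): r=R.from_quat(r).as_matrix()
    q=r.T@(np.array(p)-np.array(c['position'])); q=K@q; return q[:2]/q[2]
def at(c,uv,z):
    K=np.array(c['K']);r=np.array(c['rotation'])
    if r.shape!=(3,3): r=R.from_quat(r).as_matrix()
    d=r@np.linalg.solve(K,[uv[0],uv[1],1]);o=np.array(c['position'])
    return o+d*(z-o[2])/d[2]
E
python3 - <<'E'
from h import *
for n in('top','scene'):
    snap(n,n+'0.png'); c=manip.get_calibration(n); print(n,c)
print(manip.get_obs())
E
```

```text
top {'K': array([[489.75025002,   0.        , 323.86781563],
       [  0.        , 489.75025002, 200.07794598],
       [  0.        ,   0.        ,   1.        ]]), 'position': array([ 0.32016267, -0.00817712,  1.42233676]), 'rotation': array([-0.70227278,  0.70751801, -0.05685636,  0.05475909])}
scene {'K': array([[381.57372257,   0.        , 316.12903911],
       [  0.        , 381.57372257, 200.24873823],
       [  0.        ,   0.        ,   1.        ]]), 'position': array([-0.32072116,  0.45387199,  0.88061892]), 'rotation': array([-0.48344387,  0.76577844, -0.36460569,  0.21662894])}
{'time': 0.1, 'joint_pos': array([-1.26678506e+00,  4.86687782e-02,  9.76834931e-02,  1.62198674e+00,
       -5.50328957e-05,  1.44301793e+00]), 'joint_vel': array([-0.00013772, -0.00110536,  0.0052673 ,  0.00040468,  0.00044289,
        0.00042663]), 'joint_efforts': array([ 1.53481149e-03, -3.39852548e+01,  3.20935357e+01,  1.58207829e-02,
       -2.37745218e-05,  4.65625618e-06]), 'eef_pos': array([ 0.21952055, -0.47627016,  0.23020272]), 'eef_rot': array([ 9.76784508e-01,  2.14221476e-01, -1.23142879e-04, -1.08120496e-03]), 'ft_force': array([ 0.08641414,  0.59677034, -0.62905987]), 'ft_torque': array([-0.01973233, -0.01723609,  0.03701313]), 'finger_force': 0.0, 'finger_gap': 0.9979732654860375}
```

View pics/top0.png

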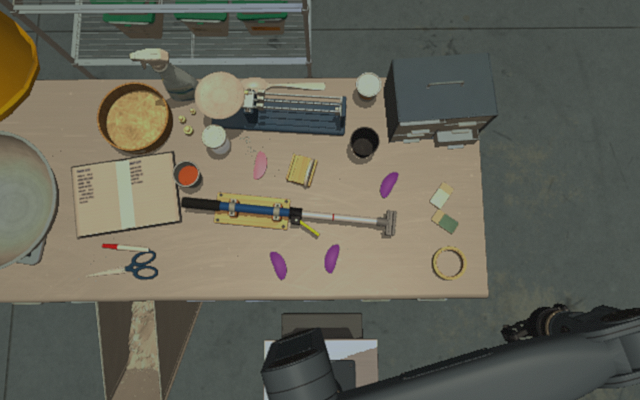

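View pics/scene0.png

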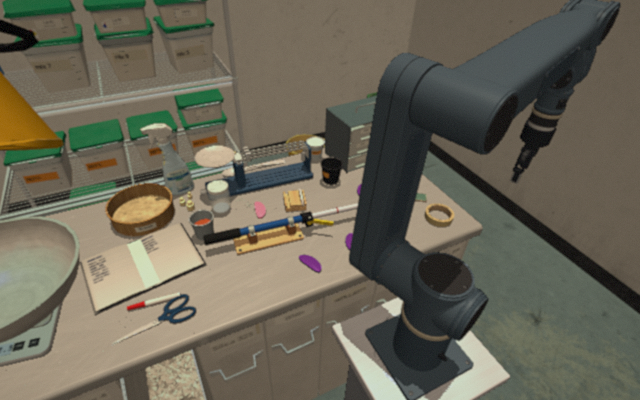

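The top view shows the wooden block at about (302,170), the collar near (297,214), the ring near (333,217), the head near (389,222) and the lever toward (317,236). I'll enlarge it.

```bash
python3 - <<'E'
from h import *
im=cv2.imread('pics/top0.png')[145:260,255:415]
cv2.imwrite('pics/top0c.png',cv2.resize(im,None,fx=5,fy=5,interpolation=cv2.INTER_CUBIC))
c=manip.get_calibration('top')
for n,p,z in(('block',(302,170),.03),('ring',(333,217),.05),('head',(389,222),.05),('collar',(298,214),.05),('levertip',(317,236),.05)): print(n,at(c,p,z).round(3))
E
```

```text
block [0.631 0.05  0.03 ]
ring [ 0.49  -0.039  0.05 ]
head [ 0.475 -0.196  0.05 ]
collar [0.5  0.06 0.05]
levertip [0.437 0.007 0.05 ]
```

View pics/top0c.png

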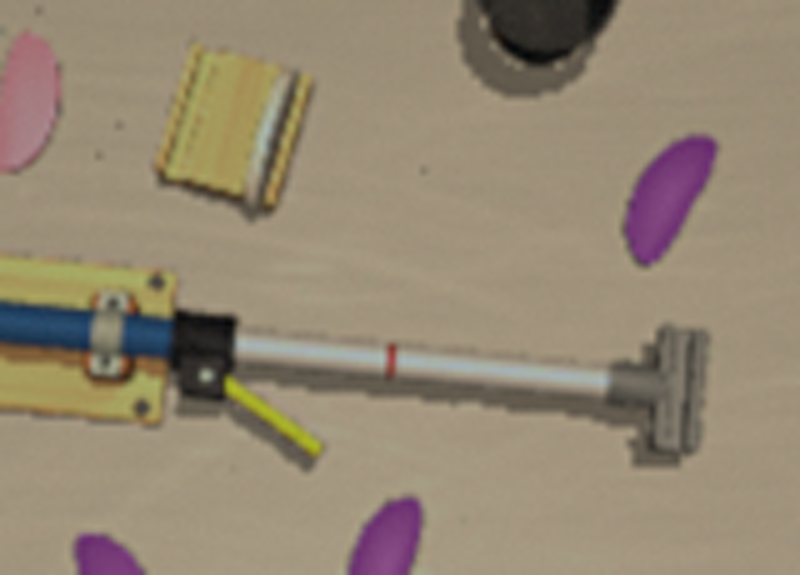

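The crop shows the blade standing in the right-hand slot at about (274,140). The ring edge is at (389,358), the mouth at (237,340), the head slot at (684,390) and the lever tip at (318,450). Next I'll plan a hover over the blade.

```bash
cat >> h.py <<'E'
def go(p,psi,n,g,start=None):
    """rows from the present (or start) pose to p with tool x at yaw psi (deg), straight down"""
    o=manip.get_obs(); p0,r0=(np.array(o['eef_pos']),R.from_quat(o['eef_rot'])) if start is None else start
    a=np.radians(psi); r1=R.from_matrix(np.array([[np.cos(a),np.sin(a),0],[np.sin(a),-np.cos(a),0],[0,0,-1]]))
    s=r0.inv().apply(np.array(p)-p0)/.04; t=(r0.inv()*r1).as_rotvec()/(np.pi/2)
    rv=(r0.inv()*r1).as_rotvec(); rows=[]; pos=p0; 
    for i in range(n):
        r=r0*R.from_rotvec(rv*i/n); sh=r.inv().apply((np.array(p)-p0)/n)/.04
        rows.append([*sh.round(3),*(rv/n/(np.pi/2)).round(4),g])
    print('total shift',s.round(3),'turn',t.round(4)); print(str([float(x) for q in rows for x in q]).replace(' ','')); return np.array(p),r1
E
python3 - <<'E'
from h import *
c=manip.get_calibration('top')
f=lambda u,v,z: at(c,(255+u/5,145+v/5),z)
b=f(274,140,.05); d=f(293,85,.05)-f(262,190,.05)
print('blade',b,'yaw',np.degrees(np.arctan2(d[1],d[0])))
m,s,r=f(237,340,.05),f(684,390,.055),f(389,358,.05);d=m-s
print('mouth',m,'slot',s,'ring',r,'pole yaw',np.degrees(np.arctan2(d[1],d[0])), 'ring-slot',np.linalg.norm(r-s),'lever tip',f(318,450,.05))
o=manip.get_obs();w=manip.get_calibration('wrist');rt=R.from_quat(o['eef_rot'])
print('cam in tool',rt.inv().apply(np.array(w['position'])-o['eef_pos']),(rt.inv()*R.from_quat(w['rotation'])).as_matrix().round(2),w['K'][0])
E
```

```text
blade [0.61759405 0.0265699  0.05      ] yaw -16.322828941900035
mouth [0.50228734 0.04783415 0.05      ] slot [ 0.47148112 -0.20327504  0.055     ] ring [ 0.49141371 -0.03794912  0.05      ] pole yaw 83.00586856724956 ring-slot 0.16659822291668827 lever tip [0.43971496 0.00243601 0.05      ]
cam in tool [ 7.85758780e-02 -4.95774054e-05 -1.42033135e-01] [[ 0.   -0.95 -0.3 ]
 [ 1.    0.   -0.  ]
 [ 0.   -0.3   0.95]] [295.42254642   0.         317.54833583]
```

```bash
python3 - <<'E'
from h import *
go([.60,.027,.19],163.7,20,1)
E
```

```text
total shift [13.904 -7.444  1.024] turn [-5.000e-04 -1.700e-03 -1.544e+00]
[0.695,-0.372,0.051,-0.0,-0.0001,-0.0772,1.0,0.735,-0.285,0.051,-0.0,-0.0001,-0.0772,1.0,0.764,-0.194,0.051,-0.0,-0.0001,-0.0772,1.0,0.782,-0.1,0.051,-0.0,-0.0001,-0.0772,1.0,0.789,-0.005,0.051,-0.0,-0.0001,-0.0772,1.0,0.783,0.09,0.051,-0.0,-0.0001,-0.0772,1.0,0.767,0.184,0.051,-0.0,-0.0001,-0.0772,1.0,0.739,0.276,0.05,-0.0,-0.0001,-0.0772,1.0,0.7,0.363,0.05,-0.0,-0.0001,-0.0772,1.0,0.651,0.445,0.05,-0.0,-0.0001,-0.0772,1.0,0.592,0.521,0.05,-0.0,-0.0001,-0.0772,1.0,0.525,0.588,0.05,-0.0,-0.0001,-0.0772,1.0,0.45,0.648,0.05,-0.0,-0.0001,-0.0772,1.0,0.368,0.697,0.05,-0.0,-0.0001,-0.0772,1.0,0.281,0.737,0.05,-0.0,-0.0001,-0.0772,1.0,0.19,0.765,0.05,-0.0,-0.0001,-0.0772,1.0,0.096,0.783,0.05,-0.0,-0.0001,-0.0772,1.0,0.001,0.789,0.05,-0.0,-0.0001,-0.0772,1.0,-0.095,0.783,0.05,-0.0,-0.0001,-0.0772,1.0,-0.189,0.766,0.05,-0.0,-0.0001,-0.0772,1.0]
```

Request:
{"api": "drive_tool", "payload": {
  "motion": [0.7, -0.37, 0.05, 0, 0, -0.077, 1, 0.74, -0.28, 0.05, 0, 0, -0.077, 1, 0.76, -0.19, 0.05, 0, 0, -0.077, 1, 0.78, -0.1, 0.05, 0, 0, -0.077, 1, 0.79, 0, 0.05, 0, 0, -0.077, 1, 0.78, 0.09, 0.05, 0, 0, -0.077, 1, 0.77, 0.18, 0.05, 0, 0, -0.077, 1, 0.74, 0.28, 0.05, 0, 0, -0.077, 1, 0.7, 0.36, 0.05, 0, 0, -0.077, 1, 0.65, 0.45, 0.05, 0, 0, -0.077, 1]
}}

```text
time: 1.35
eef_pos: [0.4112, -0.2248, 0.2107]
eef_rot: [0.68, 0.733, -0.0, -0.001]
ft_force: [0.3, 0.5, 1.1]
finger_gap: 1.0
finger_force: 0.0
```

Request:
{"api": "drive_tool", "payload": {
  "motion": [0.59, 0.52, 0.05, 0, 0, -0.077, 1, 0.53, 0.59, 0.05, 0, 0, -0.077, 1, 0.45, 0.65, 0.05, 0, 0, -0.077, 1, 0.37, 0.7, 0.05, 0, 0, -0.077, 1, 0.28, 0.74, 0.05, 0, 0, -0.077, 1, 0.19, 0.77, 0.05, 0, 0, -0.077, 1, 0.1, 0.78, 0.05, 0, 0, -0.077, 1, 0, 0.79, 0.05, 0, 0, -0.077, 1, -0.1, 0.78, 0.05, 0, 0, -0.077, 1, -0.19, 0.77, 0.05, 0, 0, -0.077, 1]
}}

```text
time: 2.6
eef_pos: [0.6031, 0.0261, 0.1904]
eef_rot: [0.143, 0.99, -0.0, -0.001]
ft_force: [-0.6, -0.5, -0.1]
finger_gap: 0.999
finger_force: 0.0
```

```bash
python3 - <<'E'
from h import *
print(manip.get_calibration('wrist'))
snap('wrist','w1.png')
o=manip.get_obs();print(o['time'],o['eef_pos'],o['eef_rot'])
E
```

```text
{'K': array([[295.42254642,   0.        , 317.54833583],
       [  0.        , 295.42254642, 200.05922954],
       [  0.        ,   0.        ,   1.        ]]), 'position': array([0.52920654, 0.04847186, 0.33253275]), 'rotation': array([0.7914431 , 0.59177372, 0.09160478, 0.12259793])}
2.65 [0.60488364 0.02940253 0.1894918 ] [ 1.40079577e-01  9.90138898e-01  1.62630676e-03 -1.74173440e-04]
```

View pics/w1.png

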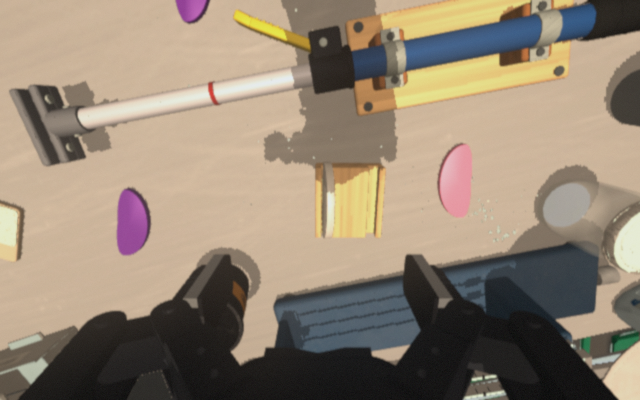

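Everything needed is in view: blade in the block near (328,200), ring (213,93), collar mouth (313,75), head slot near (42,127). The arm was still settling, so I'll retake the picture and enlarge it.

```bash
python3 - <<'E'
from h import *
import json
im=snap('wrist','w2.png');c=manip.get_calibration('wrist')
json.dump({k:np.array(v).tolist() for k,v in c.items()},open('w2.json','w'))
a=cv2.resize(im[0:170,0:355],(800,383),interpolation=cv2.INTER_CUBIC)
b=cv2.resize(im[155:245,300:400],None,fx=2.4,fy=2.4,interpolation=cv2.INTER_CUBIC)
e=cv2.resize(im[75:165,5:105],None,fx=2.4,fy=2.4,interpolation=cv2.INTER_CUBIC)
out=np.zeros((383+216,800,3),np.uint8);out[:383]=a;out[383:,:240]=b;out[383:,300:540]=e
cv2.imwrite('pics/w2c.png',out);print(manip.get_obs()['eef_pos'],c['position'])
E
```

```text
[0.60356857 0.02770775 0.18956261] [0.5297098  0.04986806 0.33173496]
```

View pics/w2c.png

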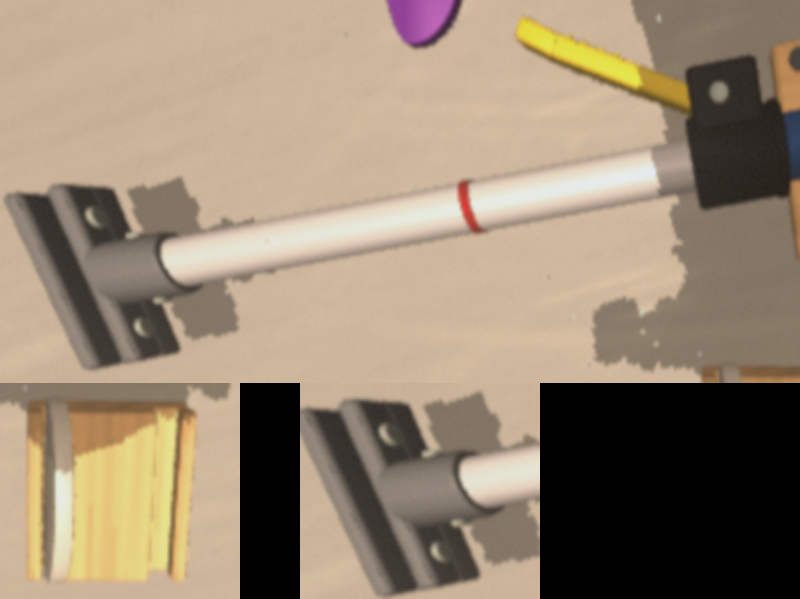

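The blade strip centre is at about px (325,200). The ring's collar edge is at pic (477,206), the mouth at (696,164) and the slot middle at (78,276). I'll convert these and check them against the given sizes.

```bash
python3 - <<'E'
from h import *
import json
c=json.load(open('w2.json'))
f=lambda u,v,z: at(c,(u*355/800,v*170/383),z)
g=lambda u,v,z: at(c,(300+u/2.4,155+(v-383)/2.4),z)
print('blade',g(60,491,.045),'block c',g(111,491,.03))
d=g(58,410,.04)-g(59,575,.04);print('blade yaw',np.degrees(np.arctan2(d[1],d[0])),'edge',[np.degrees(np.arctan2(*(g(*a,.03)-g(*b,.03))[[1,0]])) for a,b in(((27,402),(30,578)),((195,412),(182,580)))])
r,m=f(477,206,.05),f(696,164,.05);s=f(78,276,.058)
n=lambda a:a/np.linalg.norm(a)
print('ring',r,'mouth',m,'slot',s,np.linalg.norm(r-s)); d=(m-s)[:2];print('yaw',np.degrees(np.arctan2(d[1],d[0])),np.degrees(np.arctan2(*(m-r)[[1,0]])))
t=f(41,190,.058);b=f(115,362,.058);print('slot len',np.linalg.norm(t-b),'yaw',np.degrees(np.arctan2(*(b-t)[[1,0]])))
print('lever tip',f(520,30,.05),f(690,100,.05))
c=manip.get_calibration('top')
print('top: blade',at(c,(309.8,173),.05))
E
```

```text
blade [0.6189679  0.03178268 0.045     ] block c [0.63007916 0.05267389 0.03      ]
blade yaw 164.31323336861502 edge [np.float64(164.18210178558883), np.float64(162.935907164752)]
ring [ 0.4906341  -0.03718676  0.05      ] mouth [0.50048106 0.05079807 0.05      ] slot [ 0.47120815 -0.19703396  0.058     ] 0.16122188244636615
yaw 83.26366696189916 83.61422583866691
slot len 0.06716863903902447 yaw -7.61291494218108
lever tip [0.43832743 0.00169117 0.05      ] [0.47833108 0.05515328 0.05      ]
top: blade [0.61759405 0.0265699  0.05      ]
```

```bash
python3 - <<'E'
from h import *
go([.622,.0293,.035],164,6,0.2)
E
```

```text
total shift [-0.439  0.166  3.863] turn [ 0.0005 -0.0013 -0.0046]
[-0.073,0.028,0.644,0.0001,-0.0002,-0.0008,0.2,-0.073,0.028,0.644,0.0001,-0.0002,-0.0008,0.2,-0.073,0.028,0.644,0.0001,-0.0002,-0.0008,0.2,-0.073,0.028,0.644,0.0001,-0.0002,-0.0008,0.2,-0.072,0.028,0.644,0.0001,-0.0002,-0.0008,0.2,-0.072,0.028,0.644,0.0001,-0.0002,-0.0008,0.2]
```

Request:
{"api": "drive_tool", "payload": {
  "motion": [-0.09, 0.03, 0.77, 0, 0, -0.001, 0.2, -0.09, 0.03, 0.77, 0, 0, -0.001, 0.2, -0.09, 0.03, 0.77, 0, 0, -0.001, 0.1, -0.09, 0.03, 0.77, 0, 0, -0.001, 0, -0.08, 0.04, 0.77, 0, 0, -0.001, -0.2, 0, 0, 0, 0, 0, 0, -0.4, 0, 0, 0, 0, 0, 0, -0.4, 0, 0, 0, 0, 0, 0, -0.4],
  "squeeze": 25
}}

```text
time: 3.7
eef_pos: [0.623, 0.0261, 0.0396]
eef_rot: [0.141, 0.99, 0.0, 0.002]
ft_force: [0.2, 0.7, -0.1]
finger_gap: 0.297
finger_force: 0.0
```

```bash
python3 - <<'E'
from h import *
im=snap('wrist','w3.png');o=manip.get_obs();print(o['eef_pos'],o['finger_gap'],o['ft_force'])
cv2.imwrite('pics/w3c.png',cv2.resize(im[100:400,170:470],(600,600)))
E
```

```text
[0.62299976 0.02617062 0.03956453] 0.30280713913908336 [-0.03427143  0.39289498  0.13870204]
```

View pics/w3c.png

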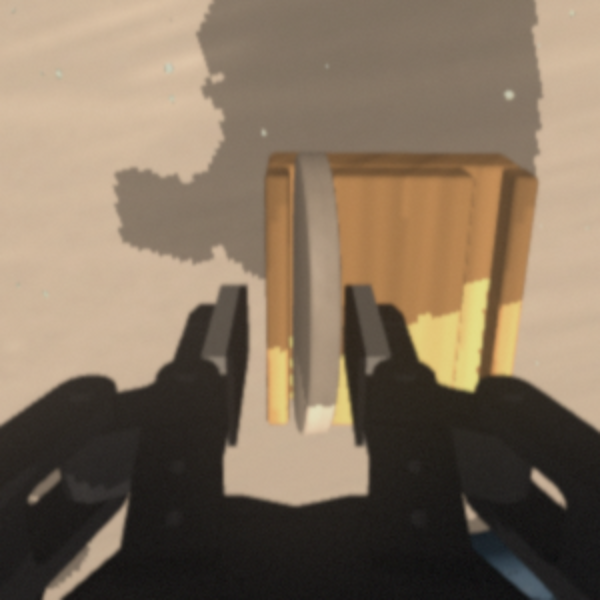

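The fingers straddle the blade (finger mid at x≈296, blade at x≈319 in the crop), so they sit about 5 mm off to tool -y. I'll check the position along the length too.

```bash
python3 - <<'E'
from h import *
c=manip.get_calibration('wrist')
a=at(c,(170+312/2,100+160/2),.03);b=at(c,(170+318/2,100+432/2),.03);print(a,b,(a+b)/2,np.linalg.norm(a-b))
m=at(c,(170+319/2,100+300/2),.054);print(m)
go([.6245,.031,.035],164,1,-.4)
E
```

```text
[0.58579128 0.04218614 0.03      ] [0.6692503 0.020616  0.03     ] [0.62752079 0.03140107 0.03      ] 0.08620138722217024
[0.61349003 0.03542705 0.054     ]
total shift [-0.002  0.126  0.114] turn [ 0.0005  0.0023 -0.0025]
[-0.002,0.126,0.114,0.0005,0.0023,-0.0025,-0.4]
```

Request:
{"api": "drive_tool", "payload": {
  "motion": [-0.05, 0.14, 0.11, 0, 0.002, -0.002, -0.4, 0, 0, 0, 0, 0, 0, -1, 0, 0, 0, 0, 0, 0, -1, 0, 0, 0, 0, 0, 0, -1, 0, 0, 0, 0, 0, 0, -1],
  "squeeze": 40
}}

```text
time: 4.38
eef_pos: [0.6251, 0.0306, 0.033]
eef_rot: [0.14, 0.99, -0.0, -0.002]
ft_force: [-1.1, -3.1, 1.2]
finger_gap: 0.085
finger_force: 42.6
```

```bash
python3 - <<'E'
from h import *
s=go([.625,.031,.108],164,3,-1)
go([.4716,-.2005,.108],173.4,9,-1,s)
E
```

```text
total shift [ 0.01   0.008 -1.875] turn [-0.0007 -0.0019 -0.0007]
[0.003,0.003,-0.625,-0.0002,-0.0006,-0.0002,-1.0,0.003,0.003,-0.625,-0.0002,-0.0006,-0.0002,-1.0,0.002,0.003,-0.625,-0.0002,-0.0006,-0.0002,-1.0]
total shift [ 2.091 -6.62   0.   ] turn [ 0.      0.     -0.1044]
[0.232,-0.736,0.0,0.0,0.0,-0.0116,-1.0,0.246,-0.731,0.0,0.0,0.0,-0.0116,-1.0,0.259,-0.727,0.0,0.0,0.0,-0.0116,-1.0,0.272,-0.722,0.0,0.0,0.0,-0.0116,-1.0,0.285,-0.717,0.0,0.0,0.0,-0.0116,-1.0,0.298,-0.711,0.0,0.0,0.0,-0.0116,-1.0,0.311,-0.706,0.0,0.0,0.0,-0.0116,-1.0,0.324,-0.7,0.0,0.0,0.0,-0.0116,-1.0,0.337,-0.694,0.0,0.0,0.0,-0.0116,-1.0]
```

Request:
{"api": "drive_tool", "payload": {
  "motion": [0, 0, -0.62, 0, -0.001, 0, -1, 0, 0, -0.63, 0, -0.001, 0, -1, 0, 0, -0.63, 0, 0, 0, -1, 0.23, -0.74, 0, 0, 0, -0.012, -1, 0.25, -0.73, 0, 0, 0, -0.012, -1, 0.26, -0.73, 0, 0, 0, -0.012, -1, 0.27, -0.72, 0, 0, 0, -0.012, -1]
}}

```text
time: 5.25
eef_pos: [0.5566, -0.0717, 0.1078]
eef_rot: [0.101, 0.995, 0.001, 0.0]
ft_force: [-0.6, 0.1, -0.2]
finger_gap: 0.08
finger_force: 42.1
```

Request:
{"api": "drive_tool", "payload": {
  "motion": [0.29, -0.72, 0, 0, 0, -0.012, -1, 0.3, -0.71, 0, 0, 0, -0.012, -1, 0.31, -0.71, 0, 0, 0, -0.012, -1, 0.32, -0.7, 0, 0, 0, -0.011, -1, 0.34, -0.69, 0, 0, 0, -0.011, -1, 0, 0, 0, 0, 0, 0, -1, 0, 0, 0, 0, 0, 0, -1]
}}

```text
time: 6.12
eef_pos: [0.4724, -0.2001, 0.108]
eef_rot: [0.057, 0.998, 0.001, 0.0]
ft_force: [0.1, 0.4, -0.3]
finger_gap: 0.08
finger_force: 42.1
```

```bash
python3 - <<'E'
from h import *
import json
im=snap('wrist','w4.png');c=manip.get_calibration('wrist');json.dump({k:np.array(v).tolist() for k,v in c.items()},open('w4.json','w'))
o=manip.get_obs();print(o['eef_pos'],o['eef_rot'],o['finger_gap'],o['ft_force'])
cv2.imwrite('pics/w4c.png',cv2.resize(im[90:290,200:460],(780,600),interpolation=cv2.INTER_CUBIC))
E
```

```text
[ 0.47246693 -0.1999385   0.10801462] [5.61956325e-02 9.98419569e-01 5.79438843e-04 2.82899613e-04] 0.07925943626758693 [ 0.60796046 -0.47070934 -0.00962058]
```

View pics/w4c.png

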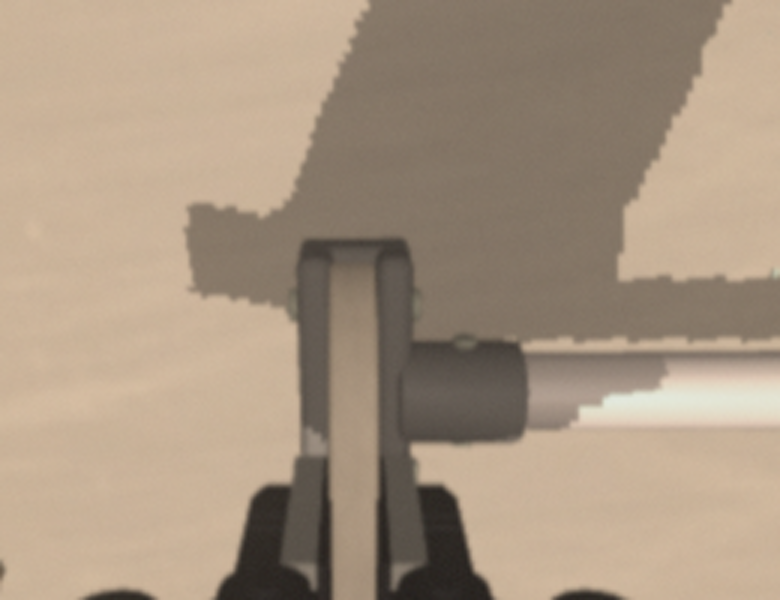

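The blade (x 329–379) is centred over the jaws (299–411) and the yaw lines up. I'll check the offset along the slot.

```bash
python3 - <<'E'
from h import *
import json
c=json.load(open('w4.json'))
p=at(c,(200+560/3,90+391/3),.05);print(p)
o=manip.get_obs();rt=R.from_quat(o['eef_rot']);print('in tool mm',rt.inv().apply(p-o['eef_pos'])*1e3)
print(at(c,(200+355/3,90+240/3),.055))
E
```

```text
[ 0.4801217  -0.14967256  0.05      ]
in tool mm [-1.93689064 50.73842519 58.0759594 ]
[ 0.43651741 -0.19478492  0.055     ]
```

Request:
{"api": "drive_tool", "payload": {
  "motion": [0, 0, 0.3, 0, 0, 0, -1, 0, 0, 0.3, 0, 0, 0, -1, 0, 0, 0.2, 0, 0, 0, -1, 0, 0, 0.12, 0, 0, 0, -1, 0, 0, 0.1, 0, 0, 0, -1, 0, 0, 0.08, 0, 0, 0, -1, 0, 0, 0, 0, 0, 0, -1]
}}

```text
time: 7.05
eef_pos: [0.4721, -0.2002, 0.0638]
eef_rot: [0.056, 0.998, 0.001, 0.0]
ft_force: [0.8, 2.1, -2.2]
finger_gap: 0.08
finger_force: 41.8
```

Request:
{"api": "drive_tool", "payload": {
  "motion": [0, 0, 0.04, 0, 0, 0, -1, 0, 0, 0.03, 0, 0, 0, -1, 0, 0, 0.02, 0, 0, 0, -1, 0, 0, 0, 0, 0, 0, -1]
}}

```text
time: 7.55
eef_pos: [0.4722, -0.201, 0.061]
eef_rot: [0.057, 0.998, -0.0, 0.0]
ft_force: [-1.0, 3.2, 2.8]
finger_gap: 0.078
finger_force: 42.5
```

Request:
{"api": "drive_tool", "payload": {
  "motion": [0, 0, 0.03, 0, 0, 0, -1, 0, 0, 0, 0, 0, 0, -1]
}}

```text
time: 7.8
eef_pos: [0.4722, -0.2014, 0.0608]
eef_rot: [0.057, 0.998, -0.001, 0.0]
ft_force: [-1.8, 3.7, 8.2]
finger_gap: 0.084
finger_force: 43.2
```

```bash
python3 - <<'E'
from h import *
o=manip.get_obs();p=o['eef_pos'].copy();p[2]=.115
s=go(p,173.5,3,0)
s=go([.4816,-.1357,.115],83.4,10,0,s)
s=go([.4816,-.1357,.028],83.4,4,0,s)
E
```

```text
total shift [-1.000e-03 -2.000e-03 -1.354e+00] turn [-0.001   0.0005  0.    ]
[-0.0,-0.001,-0.451,-0.0003,0.0002,0.0,0.0,-0.0,-0.0,-0.451,-0.0003,0.0002,0.0,0.0,-0.0,-0.0,-0.451,-0.0003,0.0002,0.0,0.0]
total shift [-0.049  1.66   0.   ] turn [0.     0.     1.0011]
[-0.005,0.166,0.0,0.0,0.0,0.1001,0.0,0.021,0.165,0.0,0.0,0.0,0.1001,0.0,0.047,0.159,0.0,0.0,0.0,0.1001,0.0,0.071,0.15,0.0,0.0,0.0,0.1001,0.0,0.094,0.137,0.0,0.0,0.0,0.1001,0.0,0.114,0.121,0.0,0.0,0.0,0.1001,0.0,0.132,0.101,0.0,0.0,0.0,0.1001,0.0,0.146,0.079,0.0,0.0,0.0,0.1001,0.0,0.156,0.056,0.0,0.0,0.0,0.1001,0.0,0.163,0.031,0.0,0.0,0.0,0.1001,0.0]
total shift [0.    0.    2.175] turn [0. 0. 0.]
[0.0,0.0,0.544,0.0,0.0,0.0,0.0,0.0,0.0,0.544,0.0,0.0,0.0,0.0,0.0,0.0,0.544,0.0,0.0,0.0,0.0,0.0,0.0,0.544,0.0,0.0,0.0,0.0]
```

Request:
{"api": "drive_tool", "payload": {
  "motion": [0, 0, -0.03, 0, 0, 0, 0, 0, 0, 0, 0, 0, 0, 0, 0, 0, 0, 0, 0, 0, 0, 0, 0, 0, 0, 0, 0, 0]
}}

```text
time: 8.3
eef_pos: [0.4718, -0.2011, 0.0601]
eef_rot: [0.057, 0.998, -0.0, -0.0]
ft_force: [0.7, -3.1, -2.5]
finger_gap: 0.496
finger_force: 1.5
```

Request:
{"api": "drive_tool", "payload": {
  "motion": [0, 0, -0.45, 0, 0, 0, 0, 0, 0, -0.45, 0, 0, 0, 0, 0, 0, -0.47, 0, 0, 0, 0, 0, 0.17, 0, 0, 0, 0.1, 0, 0.02, 0.17, 0, 0, 0, 0.1, 0, 0.05, 0.16, 0, 0, 0, 0.1, 0, 0.07, 0.15, 0, 0, 0, 0.1, 0, 0.09, 0.14, 0, 0, 0, 0.1, 0]
}}

```text
time: 9.3
eef_pos: [0.4776, -0.1671, 0.1175]
eef_rot: [0.436, 0.9, 0.001, 0.001]
ft_force: [0.1, 0.8, -0.2]
finger_gap: 0.503
finger_force: 0.0
```

Request:
{"api": "drive_tool", "payload": {
  "motion": [0.11, 0.12, 0, 0, 0, 0.1, 0, 0.13, 0.1, 0, 0, 0, 0.1, 0, 0.15, 0.08, 0, 0, 0, 0.1, 0, 0.16, 0.06, 0, 0, 0, 0.1, 0, 0.16, 0.03, 0, 0, 0, 0.1, 0, 0, 0, 0, 0, 0, 0, 0, 0, 0, 0, 0, 0, 0, 0]
}}

```text
time: 10.18
eef_pos: [0.482, -0.1348, 0.1164]
eef_rot: [0.745, 0.667, 0.0, 0.001]
ft_force: [0.3, 0.1, -0.2]
finger_gap: 0.499
finger_force: 0.0
```

```bash
python3 - <<'E'
from h import *
import json
im=snap('wrist','w5.png');c=manip.get_calibration('wrist');json.dump({k:np.array(v).tolist() for k,v in c.items()},open('w5.json','w'))
o=manip.get_obs();print(o['eef_pos'],o['eef_rot'],o['finger_gap'],o['ft_force'])
t=manip.read_camera('top')[190:250,280:410]
out=np.zeros((600,800,3),np.uint8);out[:400,:640]=im;out[400:,:]=0
out[400:600,:433]=cv2.resize(t,(433,200),interpolation=cv2.INTER_CUBIC)
cv2.imwrite('pics/w5c.png',out)
E
```

```text
[ 0.48190865 -0.13487358  0.11612968] [7.45416609e-01 6.66598632e-01 3.18586247e-04 4.91186163e-04] 0.4989565286723013 [-0.88323804  0.20596299  0.80629497]
```

View pics/w5c.png

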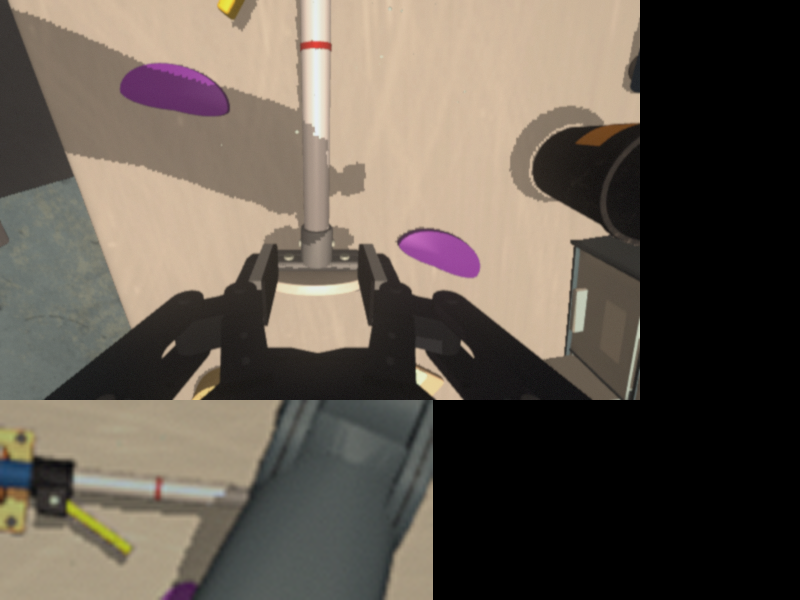

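The blade stands in the head slot (pale arc between the fingers). The leg runs straight up the picture at x≈316, and the ring's far edge is at about (316,42).

```bash
python3 - <<'E'
from h import *
import json
c=json.load(open('w5.json'));o=manip.get_obs();rt=R.from_quat(o['eef_rot'])
im=cv2.imread('pics/w5.png');print([ (v,im[v,312:321].mean(0).round().tolist()) for v in range(36,54)])
for v in(41.5,):
  p=at(c,(316.3,v),.05);print('ring',p,rt.inv().apply(p-o['eef_pos'])*1e3)
p=at(c,(317,230),.062);print('socket',p,rt.inv().apply(p-o['eef_pos'])*1e3)
p=at(c,(316,150),.05);print(rt.inv().apply(p-o['eef_pos'])*1e3)
E
```

```text
[(36, [228.0, 235.0, 233.0]), (37, [228.0, 235.0, 233.0]), (38, [227.0, 235.0, 233.0]), (39, [221.0, 229.0, 231.0]), (40, [190.0, 200.0, 226.0]), (41, [127.0, 136.0, 221.0]), (42, [75.0, 84.0, 217.0]), (43, [58.0, 68.0, 216.0]), (44, [57.0, 66.0, 216.0]), (45, [57.0, 67.0, 216.0]), (46, [59.0, 68.0, 215.0]), (47, [83.0, 93.0, 207.0]), (48, [145.0, 157.0, 207.0]), (49, [200.0, 212.0, 220.0]), (50, [223.0, 231.0, 230.0]), (51, [228.0, 235.0, 233.0]), (52, [229.0, 235.0, 233.0]), (53, [229.0, 235.0, 233.0])]
ring [ 0.49464832 -0.01858238  0.05      ] [117.04198591  -0.25095207  65.86465305]
socket [ 0.48124852 -0.14173534  0.062     ] [-6.83859381  0.2159642  53.88172461]
[48.82806782 -0.50908951 65.8736616 ]
```

Request:
{"api": "drive_tool", "payload": {
  "motion": [0, 0, 0.55, 0, 0, 0, 0, 0, 0, 0.55, 0, 0, 0, 0, 0, 0, 0.55, 0, 0, 0, 0, 0, 0, 0.53, 0, 0, 0, 0, 0, 0, 0, 0, 0, 0, -0.2]
}}

```text
time: 10.9
eef_pos: [0.4795, -0.134, 0.0261]
eef_rot: [0.746, 0.666, -0.001, -0.002]
ft_force: [-1.0, 0.8, -0.7]
finger_gap: 0.403
finger_force: 0.0
```

The ring now reads about 115 mm ahead of the tool, not the 100 I expected, so the leg has slid some 15 mm inward. It only shortens the slide. I'll shift the grip clear of the socket and pinch.

Request:
{"api": "drive_tool", "payload": {
  "motion": [0.4, 0, 0, 0, 0, 0, -0.2, 0.35, 0, 0, 0, 0, 0, -0.2, 0, 0, 0, 0, 0, 0, -0.4, 0, 0, 0, 0, 0, 0, -1, 0, 0, 0, 0, 0, 0, -1, 0, 0, 0, 0, 0, 0, -1],
  "squeeze": 40
}}

```text
time: 11.65
eef_pos: [0.4844, -0.104, 0.0291]
eef_rot: [0.746, 0.666, 0.0, -0.001]
ft_force: [-3.6, 2.7, 5.7]
finger_gap: 0.211
finger_force: 40.6
```

```bash
cat > ring.py <<'E'
from h import *
import sys
im=snap('wrist',sys.argv[1]);c=manip.get_calibration('wrist');o=manip.get_obs();rt=R.from_quat(o['eef_rot'])
print(o['time'],o['eef_pos'],o['finger_gap'],o['ft_force'],o['finger_force'])
col=im[:,313:322].astype(int).mean(1);red=col[:,2]-col[:,:2].mean(1)
v=np.where(red>60)[0];print('red rows',v.min() if len(v) else None,v.max() if len(v) else None,'lum',col.mean(1).round()[0:120:4])
if len(v):
  p=at(c,(317,v.min()-.3),.0595);print('ring edge',p,rt.inv().apply(p-o['eef_pos'])*1e3)
E
python3 ring.py w6.png
```

```text
11.7 [ 0.48442234 -0.10400428  0.02905573] 0.21426836589753187 [-3.42708005  3.0472332   5.82344185] 40.572999715805054
red rows 87 98 lum [234. 234. 235. 235. 235. 235. 235. 235. 236. 236. 236. 236. 236. 236.
 236. 236. 237. 237. 237. 237. 237. 236. 122. 119. 120. 220. 237. 237.
 237. 237.]
ring edge [ 0.49425112 -0.01988386  0.0595    ] [ 84.74386006   0.30917056 -30.29993665]
```

Request:
{"api": "drive_tool", "payload": {
  "motion": [0.25, 0, 0, 0, 0, 0, -1, 0.25, 0, 0, 0, 0, 0, -1, 0.25, 0, 0, 0, 0, 0, -1, 0.25, 0, 0, 0, 0, 0, -1, 0.25, 0, 0, 0, 0, 0, -1, 0.2, 0, 0, 0, 0, 0, -1, 0, 0, 0, 0, 0, 0, -1, 0, 0, 0, 0, 0, 0, -1]
}}

```text
time: 12.7
eef_pos: [0.4905, -0.0475, 0.0291]
eef_rot: [0.746, 0.666, -0.001, -0.0]
ft_force: [-5.5, 0.0, 6.7]
finger_gap: 0.215
finger_force: 40.6
```

```bash
python3 ring.py w7.png; python3 - <<'E'
import cv2,numpy as np
im=cv2.imread('pics/w7.png');a=cv2.resize(im[0:130,240:400],None,fx=4,fy=4,interpolation=cv2.INTER_CUBIC)
cv2.imwrite('pics/w7c.png',a)
E
```

```text
12.75 [ 0.49053776 -0.04743626  0.02906422] 0.21445875425605657 [-4.07506275 -0.61495587  5.69378565] 40.628070160746574
red rows 87 98 lum [ 40.  41.  43.  44.  45.  46.  47.  48.  49.  47.  41. 182. 236. 236.
 237. 237. 237. 238. 237. 238. 238. 238. 123. 118. 119. 225. 239. 238.
 238. 238.]
ring edge [0.50043925 0.03671476 0.0595    ] [ 84.70651439   0.3189026  -30.50368026]
```

View pics/w7c.png

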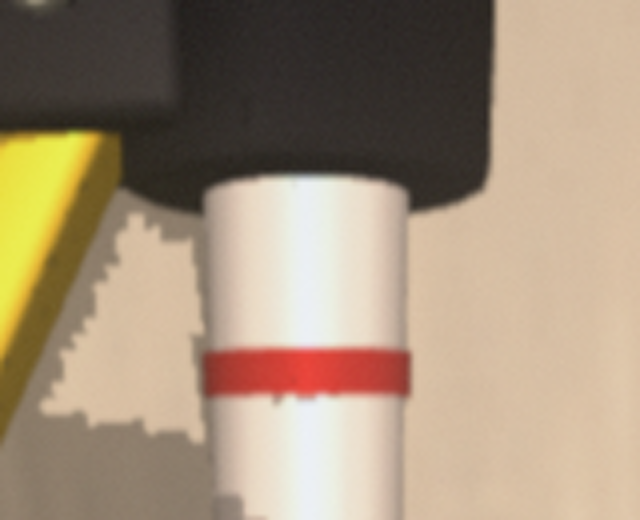

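The ring is at rows 87–98 and the collar mouth meets the tube at row ≈44.

```bash
python3 - <<'E'
from h import *
im=cv2.imread('pics/w7.png');print(im[38:50,313:322].mean((1,2)).round())
c=manip.get_calibration('wrist');o=manip.get_obs();rt=R.from_quat(o['eef_rot'])
for v in(43.7,86.7,98.2): print(v,rt.inv().apply(at(c,(317,v),.0595)-o['eef_pos'])*1e3)
E
```

```text
[ 43.  41.  41.  41.  50. 103. 182. 228. 235. 236. 236. 236.]
43.7 [ 98.33471597   0.32721272 -30.51452081]
86.7 [ 84.70651439   0.3189026  -30.50368026]
98.2 [ 80.86807658   0.31656202 -30.50062697]
```

Request:
{"api": "drive_tool", "payload": {
  "motion": [0.16, 0, 0, 0, 0, 0, -1, 0.15, 0, 0, 0, 0, 0, -1, 0, 0, 0, 0, 0, 0, -1, 0, 0, 0, 0, 0, 0, -1]
}}

```text
time: 13.25
eef_pos: [0.4918, -0.0355, 0.0291]
eef_rot: [0.746, 0.666, -0.001, -0.0]
ft_force: [-4.6, -0.8, 6.2]
finger_gap: 0.214
finger_force: 40.7
```

```bash
python3 ring.py w8.png; python3 - <<'E'
import cv2
im=cv2.imread('pics/w8.png')
for v in range(74,104): print(v,im[v,313:322].mean(0).round().tolist(),end=' ')
E
```

```text
13.3 [ 0.49182957 -0.0355206   0.02906569] 0.2160844535676799 [-4.87827845 -0.85890972  6.83065158] 40.65820075571537
red rows 87 98 lum [ 39.  40.  40.  40.  41.  42.  42.  43.  43.  44.  44.  45.  45.  46.
  47.  48.  48.  50.  50.  49.  61. 240. 122. 115. 116. 225. 241. 241.
 241. 241.]
ring edge [0.50175829 0.04868102 0.0595    ] [ 84.73505132   0.30955361 -30.57146788]
74 [45.0, 49.0, 57.0] 75 [44.0, 48.0, 56.0] 76 [44.0, 48.0, 55.0] 77 [42.0, 46.0, 54.0] 78 [41.0, 46.0, 53.0] 79 [39.0, 44.0, 51.0] 80 [58.0, 60.0, 65.0] 81 [124.0, 124.0, 123.0] 82 [201.0, 202.0, 196.0] 83 [236.0, 237.0, 232.0] 84 [241.0, 242.0, 238.0] 85 [237.0, 238.0, 238.0] 86 [205.0, 207.0, 235.0] 87 [123.0, 126.0, 232.0] 88 [63.0, 72.0, 230.0] 89 [51.0, 62.0, 229.0] 90 [52.0, 61.0, 230.0] 91 [52.0, 62.0, 230.0] 92 [52.0, 62.0, 230.0] 93 [53.0, 62.0, 230.0] 94 [53.0, 63.0, 230.0] 95 [53.0, 63.0, 231.0] 96 [54.0, 64.0, 230.0] 97 [73.0, 82.0, 229.0] 98 [121.0, 132.0, 225.0] 99 [177.0, 186.0, 220.0] 100 [223.0, 225.0, 228.0] 101 [239.0, 239.0, 236.0] 102 [242.0, 242.0, 239.0] 103 [242.0, 242.0, 239.0]
```

Request:
{"api": "drive_tool", "payload": {
  "motion": [0.05, 0, 0, 0, 0, 0, -1, 0, 0, 0, 0, 0, 0, -1, 0, 0, 0, 0, 0, 0, -1]
}}

```text
time: 13.68
eef_pos: [0.492, -0.034, 0.029]
eef_rot: [0.746, 0.666, -0.002, 0.0]
ft_force: [-4.4, -2.0, 6.5]
finger_gap: 0.213
finger_force: 40.7
```

```bash
python3 ring.py w9.png; python3 - <<'E'
import cv2
im=cv2.imread('pics/w9.png')
for v in range(80,102): print(v,im[v,313:322].mean(0).round().tolist(),end=' ')
E
```

```text
13.725 [ 0.49199817 -0.03403567  0.0290668 ] 0.21617016155983027 [-5.23984109 -2.28406451  6.38510741] 40.66337004303932
red rows 86 98 lum [ 40.  40.  41.  41.  41.  42.  42.  43.  43.  43.  44.  46.  46.  46.
  47.  48.  49.  50.  51.  51.  51.  45. 113. 115. 117. 239. 242. 242.
 242. 242.]
ring edge [0.50198785 0.05050484 0.0595    ] [ 85.04596416   0.30622254 -30.66203142]
80 [45.0, 50.0, 57.0] 81 [45.0, 49.0, 57.0] 82 [45.0, 49.0, 56.0] 83 [41.0, 46.0, 54.0] 84 [38.0, 43.0, 53.0] 85 [38.0, 43.0, 79.0] 86 [42.0, 50.0, 145.0] 87 [48.0, 56.0, 204.0] 88 [51.0, 60.0, 227.0] 89 [52.0, 62.0, 231.0] 90 [52.0, 62.0, 231.0] 91 [53.0, 62.0, 231.0] 92 [52.0, 62.0, 231.0] 93 [53.0, 63.0, 231.0] 94 [53.0, 63.0, 231.0] 95 [53.0, 63.0, 231.0] 96 [54.0, 64.0, 231.0] 97 [77.0, 85.0, 231.0] 98 [141.0, 148.0, 230.0] 99 [214.0, 215.0, 233.0] 100 [240.0, 240.0, 239.0] 101 [243.0, 243.0, 240.0]
```

The mouth edge (row 86.1) now meets the ring's far edge, with the full 4 mm of red visible, so the leg is on the mark. I'll release, lift, and go over to the lever station about 42 mm from the mouth, offset to −x.

Request:
{"api": "drive_tool", "payload": {
  "motion": [0, 0, 0, 0, 0, 0, 0, 0, 0, 0, 0, 0, 0, 1, 0, 0, 0, 0, 0, 0, 1, 0, 0, 0, 0, 0, 0, 1, 0, 0, 0, 0, 0, 0, 1, 0, 0, -0.5, 0, 0, 0, 1, 0, 0, -0.5, 0, 0, 0, 1, 0, 0, 0, 0, 0, 0, 1]
}}

```text
time: 14.72
eef_pos: [0.4948, -0.0333, 0.07]
eef_rot: [0.746, 0.666, 0.001, 0.002]
ft_force: [-0.3, -0.1, 0.7]
finger_gap: 1.0
finger_force: 0.0
```

Request:
{"api": "drive_tool", "payload": {
  "motion": [0, 0, -0.5, 0, 0, 0, 1, 0.36, -0.24, 0, 0, 0, 0, 1, 0.36, -0.24, 0, 0, 0, 0, 1, 0.35, -0.24, 0, 0, 0, 0, 1, 0, 0, 0, 0, 0, 0, 1, 0, 0, 0, 0, 0, 0, 1]
}}

```text
time: 15.48
eef_pos: [0.4692, 0.013, 0.0879]
eef_rot: [0.746, 0.666, -0.0, 0.0]
ft_force: [-0.0, -0.7, 0.1]
finger_gap: 0.997
finger_force: 0.0
```

```bash
python3 - <<'E'
from h import *
import json
im=snap('wrist','w10.png');c=manip.get_calibration('wrist');json.dump({k:np.array(v).tolist() for k,v in c.items()},open('w10.json','w'))
o=manip.get_obs();print(o['time'],o['eef_pos'],o['eef_rot'],o['finger_gap'],o['ft_force'])
t=manip.read_camera('scene');cv2.imwrite('pics/s10.png',t)
out=np.zeros((600,800,3),np.uint8);out[:400,:640]=im;out[400:,:400]=cv2.resize(t[160:260,250:450],(400,200))
cv2.imwrite('pics/w10c.png',out)
E
```

```text
15.525 [0.46944403 0.01274582 0.0880001 ] [ 7.45958332e-01  6.65992584e-01 -4.88007251e-05  2.03145173e-04] 0.9990345165492758 [ 0.45532477 -0.47146197 -0.48492409]
```

View pics/w10c.png

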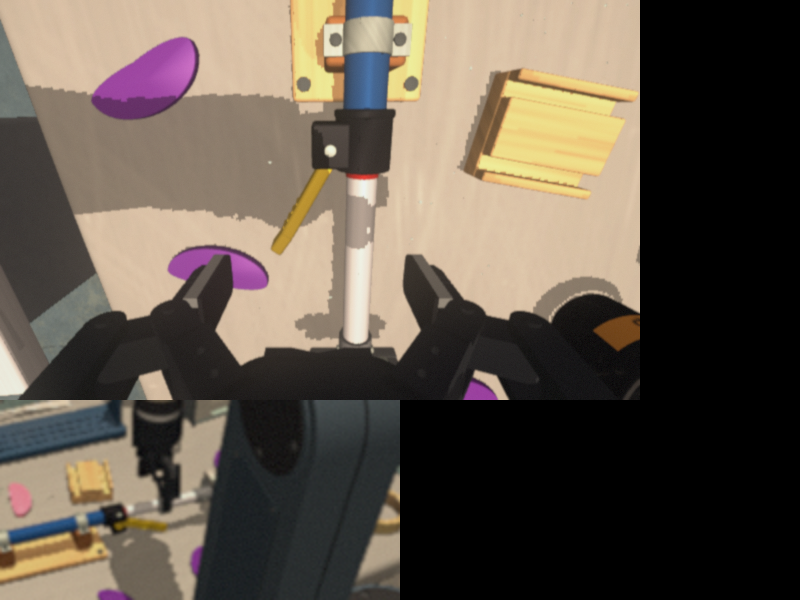

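The ring sits right at the mouth (≈(362,176)), the lever tip is at (276,250), and the leg's lower part is at (356,330). I'll convert these to tool coordinates.

```bash
python3 - <<'E'
from h import *
import json
c=json.load(open('w10.json'));o=manip.get_obs();rt=R.from_quat(o['eef_rot'])
T=lambda u,v,z:(rt.inv().apply(at(c,(u,v),z)-o['eef_pos'])*1e3).round(1)
print('mouth',T(362,174,.0595),'leg',T(357.5,320,.05),T(361,200,.05),'tip',T(276,250,.058),T(272,246,.058),'pin',T(330,151,.06))
im=cv2.imread('pics/w10.png');print([(v,im[v,358:366].mean(0).round().astype(int).tolist()) for v in range(170,184)])
E
```

```text
mouth [40.2 26.5 28.6] leg [-71.5  29.7  38.1] [21.1 28.1 38.1] tip [-10.3 -26.5  30.1] [ -7.5 -28.9  30.1] pin [53.7  7.5 28.1]
[(170, [51, 56, 64]), (171, [52, 56, 64]), (172, [51, 55, 64]), (173, [48, 53, 74]), (174, [46, 52, 120]), (175, [47, 55, 180]), (176, [49, 58, 214]), (177, [51, 60, 221]), (178, [72, 82, 221]), (179, [130, 142, 225]), (180, [195, 209, 231]), (181, [226, 235, 237]), (182, [230, 239, 238]), (183, [230, 239, 238])]
```

Request:
{"api": "drive_tool", "payload": {
  "motion": [0, 0, 0.45, 0, 0, 0, 1, 0, 0, 0.45, 0, 0, 0, 1, 0, 0, 0.45, 0, 0, 0, 1, 0, 0, 0.3, 0, 0, 0, 1, 0, 0, 0, 0, 0, 0, 1, 0, -0.06, 0, 0, 0, 0, 1, 0, -0.04, 0, 0, 0, 0, 1, 0, 0, 0, 0, 0, 0, 1],
  "squeeze": 40
}}

```text
time: 16.58
eef_pos: [0.4658, 0.0133, 0.0228]
eef_rot: [0.746, 0.666, 0.0, 0.001]
ft_force: [0.7, -0.4, -0.1]
finger_gap: 0.999
finger_force: 0.0
```

Request:
{"api": "drive_tool", "payload": {
  "motion": [0, -0.04, 0, 0, 0, 0, 1, 0, -0.03, 0, 0, 0, 0, 1, 0, 0, 0, 0, 0, 0, 1]
}}

```text
time: 16.95
eef_pos: [0.4638, 0.0135, 0.0225]
eef_rot: [0.746, 0.666, 0.001, 0.001]
ft_force: [4.1, -0.3, -1.5]
finger_gap: 1.002
finger_force: 1.9
```

Request:
{"api": "drive_tool", "payload": {
  "motion": [0, -0.03, 0, 0, 0, 0, 1, 0, 0.05, 0, 0, 0, 0, 0.9, 0, 0.05, 0, 0, 0, 0, 0.8, 0, 0.05, 0, 0, 0, 0, 0.7, 0, 0, 0, 0, 0, 0, 0.7]
}}

```text
time: 17.58
eef_pos: [0.4701, 0.0127, 0.0239]
eef_rot: [0.746, 0.666, 0.002, 0.002]
ft_force: [5.9, 0.3, 2.9]
finger_gap: 0.853
finger_force: 3.0
```

Request:
{"api": "drive_tool", "payload": {
  "motion": [0, 0.05, 0, 0, 0, 0, 0.6, 0, 0.05, 0, 0, 0, 0, 0.5, 0, 0.05, 0, 0, 0, 0, 0.4, 0, 0.05, 0, 0, 0, 0, 0.3, 0, 0, 0, 0, 0, 0, 0.3]
}}

```text
time: 18.2
eef_pos: [0.4786, 0.0117, 0.0246]
eef_rot: [0.746, 0.666, 0.002, 0.003]
ft_force: [6.1, -0.4, 5.6]
finger_gap: 0.654
finger_force: 4.8
```

```bash
cat > rc.py <<'E'
from h import *
import sys
im=snap('wrist',sys.argv[1]).astype(int);c=manip.get_calibration('wrist');o=manip.get_obs();rt=R.from_quat(o['eef_rot'])
red=im[:,:,2]-im[:,:,:2].mean(2);b=im[:,:,0]
m=(red>110)&(abs(im[:,:,0]-im[:,:,1])<30)&(np.arange(640)>280)&(np.arange(640)<440)&(np.arange(400)[:,None]<260)
v,u=np.where(m);print(o['eef_pos'],len(v),np.percentile(u,[5,50,95]),np.percentile(v,[2,50,98]))
uc=int(np.median(u));w=im[:,uc-4:uc+5].mean(1)
vm=int(np.median(v));print([(k,w[k].round().astype(int).tolist()) for k in range(vm-9,vm+12)])
E
python3 rc.py w11.png
```

```text
[0.47861912 0.01177219 0.02461831] 164 [348.  363.5 379. ] [212. 214. 216.]
[(205, [52, 56, 64]), (206, [52, 57, 64]), (207, [52, 57, 65]), (208, [52, 56, 65]), (209, [51, 55, 64]), (210, [50, 54, 69]), (211, [49, 54, 113]), (212, [51, 59, 187]), (213, [53, 63, 230]), (214, [53, 64, 236]), (215, [54, 64, 236]), (216, [71, 82, 236]), (217, [132, 146, 238]), (218, [208, 224, 244]), (219, [239, 248, 248]), (220, [243, 250, 249]), (221, [244, 250, 249]), (222, [244, 250, 249]), (223, [244, 250, 249]), (224, [243, 250, 249]), (225, [243, 250, 249])]
```

```bash
python3 - <<'E'
from h import *
c=manip.get_calibration('wrist');o=manip.get_obs();rt=R.from_quat(o['eef_rot'])
T=lambda u,v,z:(rt.inv().apply(at(c,(u,v),z)-o['eef_pos'])*1e3).round(2)
print(T(363,211.4,.067),T(363,217.3,.0595))
E
```

```text
[ 42.21  16.82 -42.26] [ 37.06  18.16 -34.75]
```

Request:
{"api": "drive_tool", "payload": {
  "motion": [0, 0.02, 0, 0, 0, 0, 0.25, 0, 0.02, 0, 0, 0, 0, 0.2, 0, 0.02, 0, 0, 0, 0, 0.15, 0, 0.02, 0, 0, 0, 0, 0.1, 0, 0, 0, 0, 0, 0, 0.1]
}}

```text
time: 18.88
eef_pos: [0.4829, 0.0113, 0.0253]
eef_rot: [0.746, 0.666, 0.003, 0.003]
ft_force: [6.8, 0.1, 6.7]
finger_gap: 0.55
finger_force: 5.8
```

Request:
{"api": "drive_tool", "payload": {
  "motion": [0, 0.02, 0, 0, 0, 0, 0.05, 0, 0.02, 0, 0, 0, 0, 0, 0, 0.02, 0, 0, 0, 0, -0.05, 0, 0.025, 0, 0, 0, 0, -0.1, 0, 0, 0, 0, 0, 0, -0.1]
}}

```text
time: 19.5
eef_pos: [0.4872, 0.0111, 0.0259]
eef_rot: [0.746, 0.666, 0.004, 0.004]
ft_force: [8.4, 1.0, 8.1]
finger_gap: 0.449
finger_force: 6.0
```

```bash
python3 rc.py w12.png
```

```text
[0.48722278 0.01110017 0.02589506] 50 [341.  348.5 358. ] [211. 213. 214.]
[(204, [49, 52, 59]), (205, [49, 53, 59]), (206, [49, 53, 60]), (207, [48, 52, 59]), (208, [48, 52, 58]), (209, [47, 51, 59]), (210, [46, 51, 84]), (211, [48, 54, 148]), (212, [50, 58, 204]), (213, [54, 63, 221]), (214, [84, 95, 219]), (215, [139, 154, 220]), (216, [174, 190, 220]), (217, [177, 193, 212]), (218, [176, 191, 208]), (219, [175, 191, 208]), (220, [175, 191, 208]), (221, [175, 191, 208]), (222, [175, 190, 208]), (223, [174, 190, 207]), (224, [168, 185, 204])]
```

Request:
{"api": "drive_tool", "payload": {
  "motion": [0, -0.05, 0, 0, 0, 0, -0.1, -0.015, 0, 0, 0, 0, 0, -0.1, 0, 0, 0, 0, 0, 0, -0.1]
}}

```text
time: 19.92
eef_pos: [0.4873, 0.0111, 0.0259]
eef_rot: [0.746, 0.666, 0.006, 0.005]
ft_force: [12.9, 1.1, 3.0]
finger_gap: 0.448
finger_force: 7.9
```

```bash
python3 rc.py w13.png
```

```text
[0.48725702 0.01110703 0.0258608 ] 66 [341.   348.   357.75] [211. 212. 215.]
[(203, [49, 53, 59]), (204, [48, 52, 59]), (205, [49, 52, 59]), (206, [48, 52, 59]), (207, [49, 53, 60]), (208, [48, 52, 59]), (209, [47, 51, 60]), (210, [47, 52, 98]), (211, [50, 56, 174]), (212, [51, 60, 223]), (213, [57, 67, 231]), (214, [97, 109, 233]), (215, [163, 181, 237]), (216, [209, 223, 239]), (217, [219, 232, 239]), (218, [217, 230, 237]), (219, [212, 226, 234]), (220, [205, 219, 230]), (221, [189, 206, 219]), (222, [172, 188, 206]), (223, [166, 182, 201])]
```

```bash
python3 - <<'E'
from h import *
for f in('w11','w12','w13'):
    im=cv2.imread(f'pics/{f}.png').astype(int)
    r=im[213,300:420];red=r[:,2]-r[:,:2].mean(1);k=np.where(red>60)[0]+300
    print(f,'red span',k.min(),k.max(),len(k))
    for uc in range(k.min()+2,k.max(),5):
        w=im[195:235,uc-1:uc+2].mean(1);rd=w[:,2]-w[:,:2].mean(1)
        i=np.where(rd>70)[0];print(uc,i.min()+195 if len(i) else 0,i.max()+195 if len(i) else 0,end=' | ')
    print()
a=[cv2.resize(cv2.imread(f'pics/{f}.png')[180:250,300:400],(400,280),interpolation=cv2.INTER_CUBIC) for f in('w11','w13')]
cv2.imwrite('pics/cmp.png',np.hstack(a))
E
```

```text
w11 red span 300 384 59
302 204 234 | 307 203 233 | 312 203 220 | 317 204 207 | 322 0 0 | 327 0 0 | 332 0 0 | 337 0 0 | 342 211 212 | 347 211 215 | 352 211 216 | 357 212 217 | 362 212 217 | 367 212 217 | 372 212 216 | 377 212 216 | 382 211 214 | 
w12 red span 300 359 39
302 203 228 | 307 0 0 | 312 0 0 | 317 0 0 | 322 211 211 | 327 211 213 | 332 212 214 | 337 212 214 | 342 211 215 | 347 211 215 | 352 211 214 | 357 211 213 | 
w13 red span 300 359 38
302 203 231 | 307 0 0 | 312 0 0 | 317 0 0 | 322 0 0 | 327 211 213 | 332 211 214 | 337 212 214 | 342 211 215 | 347 211 214 | 352 211 214 | 357 211 213 |
```

View pics/cmp.png

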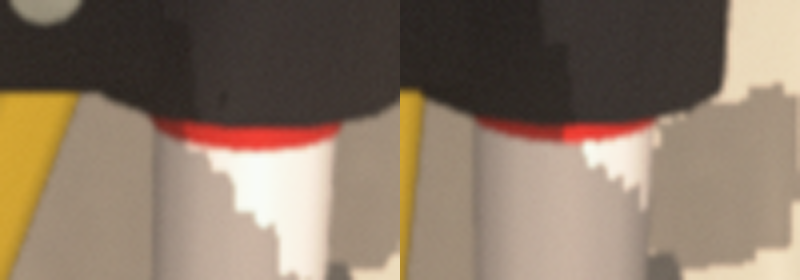

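The ring has been drawn in about half a millimetre. Bearing is now firmer (13 N), so I'll close on with a slight outward bias.

Request:
{"api": "drive_tool", "payload": {
  "motion": [-0.03, 0, 0, 0, 0, 0, -0.1, 0, 0.025, 0, 0, 0, 0, -0.15, 0, 0.025, 0, 0, 0, 0, -0.2, 0, 0.025, 0, 0, 0, 0, -0.25, 0, 0.01, 0, 0, 0, 0, -0.3, 0, 0, 0, 0, 0, 0, -0.3]
}}

```text
time: 20.72
eef_pos: [0.4913, 0.0103, 0.0267]
eef_rot: [0.746, 0.666, 0.007, 0.005]
ft_force: [12.5, 3.0, 6.4]
finger_gap: 0.359
finger_force: 17.1
```

```bash
python3 rc.py w14.png
```

```text
[0.49123065 0.01029233 0.02672867] 57 [330.8 343.  350.2] [209. 211. 213.]
[(202, [47, 51, 58]), (203, [47, 52, 58]), (204, [47, 51, 58]), (205, [47, 52, 58]), (206, [47, 51, 58]), (207, [46, 50, 62]), (208, [46, 51, 96]), (209, [47, 54, 158]), (210, [48, 56, 198]), (211, [51, 60, 207]), (212, [70, 80, 208]), (213, [110, 123, 209]), (214, [151, 166, 208]), (215, [168, 184, 206]), (216, [163, 179, 199]), (217, [154, 169, 189]), (218, [151, 166, 185]), (219, [151, 166, 185]), (220, [151, 165, 184]), (221, [151, 166, 185]), (222, [150, 166, 185])]
```

Request:
{"api": "drive_tool", "payload": {
  "motion": [0, 0, 0, 0, 0, 0, -1, 0, 0, 0, 0, 0, 0, -1, 0, 0.03, 0, 0, 0, 0, -1, 0, 0.02, 0, 0, 0, 0, -1, 0, 0, 0, 0, 0, 0, -1, 0, 0, 0, 0, 0, 0, -1],
  "squeeze": 70
}}

```text
time: 21.52
eef_pos: [0.492, 0.0103, 0.027]
eef_rot: [0.745, 0.667, 0.006, 0.004]
ft_force: [9.1, 3.7, 10.0]
finger_gap: 0.324
finger_force: 68.1
```

```bash
python3 rc.py w15.png; python3 - <<'E'
from h import *
o=manip.get_obs();print(o['finger_gap']*85,o['ft_force'],o['time'])
im=cv2.imread('pics/w15.png');t=manip.read_camera('top');s=manip.read_camera('scene')
out=np.zeros((600,800,3),np.uint8);out[:400,:640]=im
out[400:,:400]=cv2.resize(t[180:255,270:420],(400,200),interpolation=cv2.INTER_CUBIC);out[400:,400:]=cv2.resize(s[170:270,270:470],(400,200),interpolation=cv2.INTER_CUBIC)
cv2.imwrite('pics/fin.png',out)
E
```

```text
[0.49199164 0.01029023 0.02704342] 34 [338. 343. 348.] [209.   210.5  212.34]
[(201, [45, 50, 56]), (202, [45, 49, 56]), (203, [45, 49, 55]), (204, [45, 49, 56]), (205, [45, 49, 56]), (206, [45, 49, 56]), (207, [45, 49, 65]), (208, [45, 50, 102]), (209, [45, 53, 160]), (210, [50, 58, 202]), (211, [68, 78, 217]), (212, [107, 120, 224]), (213, [151, 167, 226]), (214, [174, 191, 220]), (215, [174, 191, 211]), (216, [161, 177, 198]), (217, [151, 166, 185]), (218, [147, 162, 181]), (219, [147, 161, 180]), (220, [147, 161, 180]), (221, [147, 161, 180])]
27.7251332908456 [9.44164718 4.48340751 9.85774859] 21.575
```

View pics/fin.png

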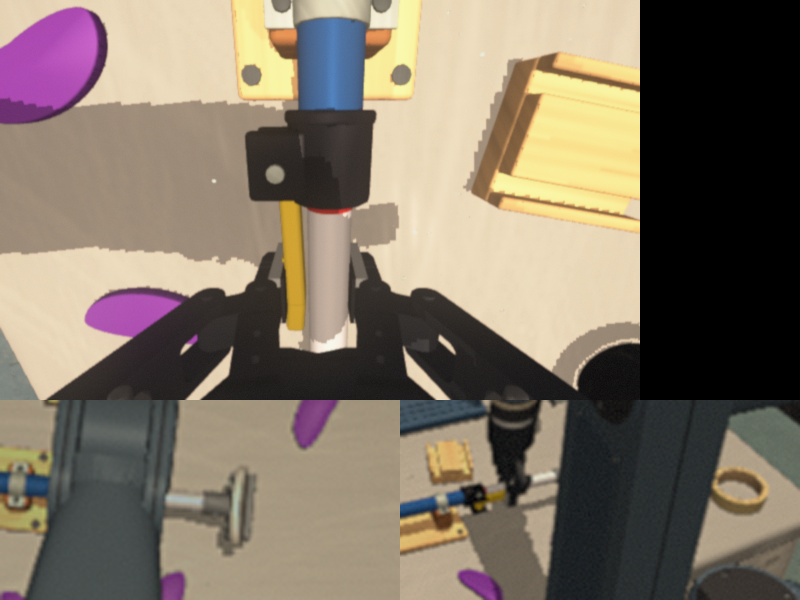

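```bash
python3 - <<'E'
from h import *
c=manip.get_calibration('wrist');o=manip.get_obs();rt=R.from_quat(o['eef_rot'])
T=lambda u,v,z:at(c,(u,v),z)@np.array([.1149,.9934,0])*1e3
im=cv2.imread('pics/w15.png').astype(int)
for uc in (318,323,328,333,338,343):
    w=im[200:222,uc-1:uc+2].mean(1);s=w[:,2];g=w[:,1]
    f=lambda a,l:next(i+(l-a[i])/(a[i+1]-a[i]) for i in range(len(a)-1) if a[i]<l<=a[i+1])+200
    a=f(s,(50+s[8:14].max())/2);b=f(g,(55+g[-3:].mean())/2);print(uc,round(a,2),round(b,2),T(uc,a,.067)-T(uc,b,.0595))
print(manip.get_obs()['eef_rot'])
E
```

```text
318 208.95 212.85 4.24324025978386
323 209.25 213.6 4.43803286806488
328 209.21 213.74 4.517305670071167
333 209.22 213.72 4.5042193856002655
338 209.11 213.44 4.428378875784546
343 208.61 211.81 3.9373164997927006
[0.74496545 0.66705977 0.00636604 0.00414944]
```

```bash
python3 -c "
from rig import manip
print(manip.finish_job())"
```

```text
the job is handed in; nothing more can be done
None
```

The job is handed in: the blade stands in the head slot, the ring is within about 1 mm of the collar mouth, the lever is shut, and leg and lever are still held together in the grip. The leg slid about 15 mm toward the collar, for a reason I didn't find, around when I released the blade; I slid it the rest of the way to the mark after that.

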